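# Change over the weighted bonding fixture

## Robot

A 6-joint arm with a two-finger parallel gripper is mounted at the origin on a cart in front of the work surface, level with it; the furniture and walls round the work are solid. World frame = base frame: x ahead of the robot, y to its left, z up, the work surface at z = 0. Lengths are in m, angles in rad, forces in N, time in s.
With the tool pointing down it reaches from about 0.275 to 1 m from the base axis. Payload 8.4 kg.
Tool frame: the origin (TCP) lies on the centre line of the jaws, within the pads' length; the fingertips stand 11 mm ahead of it and the grasp point (between the pads) lies 8 mm behind it; z points along the fingers, y is the line along which they close (so a half turn about z gives the same grasp; the last joint's range is limited). The gripper opens to 85 mm and grips with 20 to 120 N. Pads are 22 mm wide; open, the fingers measure 114 mm over their backs; the gripper's body (76 mm by 85 mm) begins 54 mm behind the grasp point. The pads swing forward as they close: fully open they stand 13 mm farther back than shut.
Start: joints at [-1.103, 0.353, 1.633, -0, 1.155, -0.002], TCP at [0.283, -0.557, 0.219] pointing down, gripper open.
Joint ranges: [-2.63, 2.63], [-0.92, 2.1], [0.06, 2.66], [-1.3, 4.44], [0, 2.69], [-3.02, 3.02]. Speed limits (rad/s): [2.22, 2.22, 2.79, 3.14, 3.14, 3.14].

## Interface

Orientations are given as [roll, pitch, yaw] about the fixed x, y, z axes, in that order (R = Rz(yaw) Ry(pitch) Rx(roll)).
In Python, from cell import manip gives the robot as it stands. Calls block until the motion is done:
- manip.movep(position, orientation): joint-space move of the TCP to a pose.
- manip.movel(position, attitude=None, velocity=0.15, force_limit=None): straight line of the TCP; attitude=None keeps the orientation; velocity is the mean speed in m/s. With force_limit (N) it stops when the force on the tool has changed by that much, and returns True; else False.
- manip.movej(angles): joint-space move.
- manip.move_gripper(opening, force=None): opening from 0.0 (shut) to 1.0 (fully open); force is the grip in N (None keeps the last); returns when the fingers have stopped.
- manip.dwell(seconds).
- manip.solve_ik(position, orientation): joint angles nearest the present ones, or None.
- manip.get_obs(): the state.
- manip.grab_frame(name): name is "scene" or "top" or "wrist"; returns a dict with "frame" (420x560x3 uint8, red, green, blue), "intrinsics" (3x3 intrinsics, pixels), "R" (3x3) and "t" (3): a world point X has camera coordinates R X + t. Camera axes: x right, y down, z forward; pixel columns grow to the right and rows downward; lengths in m; the calibration is good to about 2 mm. A picture is of the moment at which its call begins. There is no depth.
A pose or a line that the arm cannot do raises manip.MotionError and nothing moves.
- manip.finish_job(): hands the job in; it is judged then, once.
The state is a dict: "clock": time; "joint_positions": joint angles; "qvel": joint speeds; "tau": joint torques, N m; "ee_pos": TCP position; "eef_rot": TCP orientation; "contact_force": force on the tool from outside, world axes, zero at the start; "moment": the same for the moment, N m; "gripper_width": opening from 0.0 (shut) to 1.0 (fully open); "gripper_force": force on a finger pad.
Only numpy, scipy, OpenCV 4.12 (cv2) and the standard library are available. Lean on these libraries where they do the work, as an engineer would, in place of code of your own. Each camera call takes 0.05 s, during which the arm holds its last target. There are 200 camera calls.

## Task

The seal head in the weighted bonding fixture has cured: first stand the weight upright on the rubber mat, then lay the pressure plate on the mat too, same side up, and put the cured head into the empty seat of the three-seat rack, leaving the two finished heads there alone. Then seat the waiting head from the two-seat rack in the fixture, put the plate back over the posts so that it rests flat on the head, and last set the weight gently back in the plate's ring.

Things in the scene. Friction and masses are not known exactly. Their poses are not given: they have to be found in the camera images.
- fixture: Fixed grey aluminium block 158 (x) x 76 (y) x 20 mm with one round seat at its centre, 46 mm across, 8 mm deep (floor 12 mm above the table), and two upright 9 mm steel posts with bullet noses at x = -56 and +56 mm, tips 88 mm above the table. At the start it holds the cured head, on it the plate, on that the weight. Origin: centre of the underside
- plate: Loose metal pressure plate 138 (x) x 46 (y) x 14 mm, 0.25 kg, two 13 mm through holes at x = -56 and +56 mm for the posts (either way round); raised ring on its top at the centre, 5 mm high, 40 mm inside, 45 mm outside, for the weight. Take it across the 46 mm at the middle. On a seated head its underside is 57 mm above the table. Origin: centre of the underside
- weight: Loose brass dead weight, about 0.4 kg: cylinder 34 mm across, 38 mm high, with a knob on top (15 mm neck from 38 to 43 mm, then 20 mm across from 46 to 65 mm above the underside), 67 mm high in all. Starts in the plate's ring on the fixture. Origin: centre of the underside
- head_cured: Seal head: upright cylinder 40 mm across, 45 mm high, tinted, fluted white cap with flat top, foot tapered, 45 g. A port with a tap sticks out along its own +y to 44 mm from the axis, 10 to 25 mm above the underside: fingers kept above that clear it at any yaw. Starts in the fixture, under the plate, port showing past its long edge. Origin: centre of the underside
- head_next: Like head_cured. Origin: centre of the underside. The waiting one: starts in the two-seat rack, in the seat at the rack's x = +37.5 mm
- head_done_1: Like head_cured. Origin: centre of the underside. Finished, in the middle seat of the three-seat rack; stays there
- head_done_2: Like head_cured. Origin: centre of the underside. Finished, in the end seat at x = +75 mm of the three-seat rack; stays there
- done_rack: Three-seat rack, fixed: grey aluminium block 210 (x) x 60 (y) x 20 mm, round seats 46 mm across, 8 mm deep (floor 12 mm above the table) at x = -75, 0 and +75 mm, y = 0. The seat at x = -75 mm is empty at the start: the cured head goes there. A seated head stands 37 mm proud of the block. Origin: centre of the underside
- wait_rack: Two-seat rack, fixed: grey aluminium block 135 (x) x 60 (y) x 20 mm, round seats 46 mm across, 8 mm deep (floor 12 mm above the table) at x = -37.5 mm (empty) and +37.5 mm (the waiting head). Origin: centre of the underside
- mat: Side area: dark rubber mat fixed flat on the table, 190 (x) x 120 (y) x 3 mm. Plate and weight both fit if the plate lies along one long edge and the weight stands near a corner at the other. Origin: centre of the underside. Nearby, not listed: a white basin 204 mm high, about x 0.48 to 0.89, y -0.13 to 0.19; carry things over it or round its front
There are look-alikes about, which are no part of the job. What is shaped like the head_done_1 but blue or purple is not meant.

How it is judged:
On the way, in this order (a step that is already met when the one before it is completed fails the run):
1. the weight stands upright and released on the mat (x of weight in the frame of mat between -0.095 and 0.095 m and y of weight in the frame of mat between -0.06 and 0.06 m and z of weight in the frame of mat between 0 and 0.006 m and angle between weight's own z axis and vertical below 0.06 rad and contact force between weight and the fingers below 0.1 N), for 0.2 s.
2. the plate lies flat, ring up, and released on the mat (x of plate in the frame of mat between -0.095 and 0.095 m and y of plate in the frame of mat between -0.06 and 0.06 m and z of plate in the frame of mat between 0 and 0.006 m and angle between plate's own z axis and vertical below 0.06 rad and contact force between plate and the fingers below 0.1 N), for 0.2 s.
3. the cured head is fully down in the empty seat of the three-seat rack, released (x of head_cured in the frame of done_rack between -0.08 and -0.07 m and y of head_cured in the frame of done_rack between -0.005 and 0.005 m and z of head_cured in the frame of done_rack between 0.009 and 0.015 m and angle between head_cured's own z axis and vertical below 0.06 rad and contact force between head_cured and the fingers below 0.1 N), for 0.2 s.
4. the waiting head is fully down in the fixture's seat, released (x of head_next in the frame of fixture between -0.005 and 0.005 m and y of head_next in the frame of fixture between -0.005 and 0.005 m and z of head_next in the frame of fixture between 0.009 and 0.015 m and angle between head_next's own z axis and vertical below 0.06 rad and contact force between head_next and the fingers below 0.1 N), for 0.2 s.
5. the plate is back over both posts and rests flat on the head, released (x of head_next in the frame of fixture between -0.005 and 0.005 m and y of head_next in the frame of fixture between -0.005 and 0.005 m and z of head_next in the frame of fixture between 0.009 and 0.015 m and angle between each of head_next, plate's own z axis and vertical below 0.06 rad and x of plate in the frame of fixture between -0.005 and 0.005 m and y of plate in the frame of fixture between -0.005 and 0.005 m and z of plate in the frame of fixture between 0.053 and 0.061 m and contact force between plate and the fingers below 0.1 N), for 0.2 s.
At the end, for the whole second after the job is handed in: Cured head in the once-empty end seat of the three-seat rack and waiting head in the fixture, both fully down (3 mm); plate over both posts, flat on the head (4 mm); weight upright in the plate's ring (6 mm of centre); finished heads still seated; all released and at rest (x of head_cured in the frame of done_rack between -0.08 and -0.07 m and y of head_cured in the frame of done_rack between -0.005 and 0.005 m and z of head_cured in the frame of done_rack between 0.009 and 0.015 m and angle between each of head_cured, head_next, plate, weight, head_done_1, head_done_2's own z axis and vertical below 0.06 rad and x of head_next in the frame of fixture between -0.005 and 0.005 m and y of head_next in the frame of fixture between -0.005 and 0.005 m and z of head_next in the frame of fixture between 0.009 and 0.015 m and x of plate in the frame of fixture between -0.005 and 0.005 m and y of plate in the frame of fixture between -0.005 and 0.005 m and z of plate in the frame of fixture between 0.053 and 0.061 m and x of weight in the frame of plate between -0.006 and 0.006 m and y of weight in the frame of plate between -0.006 and 0.006 m and z of weight in the frame of plate between 0.011 and 0.017 m and x of head_done_1 in the frame of done_rack between -0.005 and 0.005 m and y of head_done_1 in the frame of done_rack between -0.005 and 0.005 m and z of head_done_1 in the frame of done_rack between 0.009 and 0.015 m and x of head_done_2 in the frame of done_rack between 0.07 and 0.08 m and y of head_done_2 in the frame of done_rack between -0.005 and 0.005 m and z of head_done_2 in the frame of done_rack between 0.009 and 0.015 m and linear speed of each of head_cured, head_next, plate, weight below 0.01 m/s); the robot touches nothing.
It fails at once if a finished head is lifted or knocked out of its place in the three-seat rack (distance of any of head_done_1, head_done_2 from where it was at the start of the episode above 0.012 m).
It fails at once if the weight is dropped or driven hard onto the plate (contact force between weight and plate above 60 N).
It also fails if it takes over 149 s, if anything falls off the work surface, if the arm or the gripper's body presses on something with over 40 N, if the wrist force passes 120 N, or if a joint passes its speed limit or range.

## Working session

There is one attempt and no reset: what is moved stays moved. The work goes in short steps, each a Python script; the robot and the scene stay as the last script left them, time stands still between calls to the robot, and variables do not carry over. Pictures are saved under pics/ and viewed, at most 14 in all, crops included, and the job is handed in when it is done.

```bash
mkdir -p pics; ls
python3 - <<'E'
from cell import manip
import cv2
for n in ("top","scene"):
    f=manip.grab_frame(n); cv2.imwrite(f"pics/{n}0.png",cv2.resize(f["frame"][:,:,::-1],(800,600),interpolation=cv2.INTER_CUBIC))
    print(n,f["intrinsics"].tolist(),f["R"].tolist(),f["t"].tolist())
o=manip.get_obs(); print(o)
E
```

```text
pics
top [[516.1944900002619, 0.0, 277.83418623947887], [0.0, 516.1944900002619, 205.11238445255609], [0.0, 0.0, 1.0]] [[0.37736223742099, -0.9260272516883039, -0.008442209380914856], [-0.8803318369987175, -0.3558818145736464, -0.3136303410421776], [0.28742581396786243, 0.12578419291141293, -0.9495076293945911]] [-0.22210349201415275, 0.5423285451021703, 1.7577741458660294]
scene [[385.857277704939, 0.0, 285.7839922290741], [0.0, 385.857277704939, 211.77394651704788], [0.0, 0.0, 1.0]] [[-0.8205364244844429, -0.5714467437805275, -0.01298441823564124], [-0.3011248731742219, 0.4514682596143111, -0.8399406058267656], [0.485843376871698, -0.6852919301899423, -0.5425229797588745]] [0.47040350306851686, 0.2617777790609231, 0.8755439791949531]
{'clock': 0.1, 'joint_positions': array([-1.10339681e+00,  3.53599592e-01,  1.63402017e+00,  3.14830949e-06,
        1.15519118e+00, -2.40766580e-03]), 'qvel': array([-0.0017514 , -0.00200064, -0.00271742, -0.00113871, -0.00137619,
        0.00116982]), 'tau': array([ 9.63850762e-04, -6.06355834e+01, -3.42820287e+01,  3.97958189e-06,
        3.90473142e-03,  1.41735592e-05]), 'ee_pos': array([ 0.28275535, -0.55691441,  0.21864077]), 'eef_rot': array([-3.14037438e+00, -5.81196633e-06,  4.69805907e-01]), 'contact_force': array([-0.53225341, -0.06001419, -0.05586228]), 'moment': array([ 0.04472037,  0.03358012, -0.00855844]), 'gripper_force': 0.0, 'gripper_width': 1.0034316870374318}
```

View pics/top0.png

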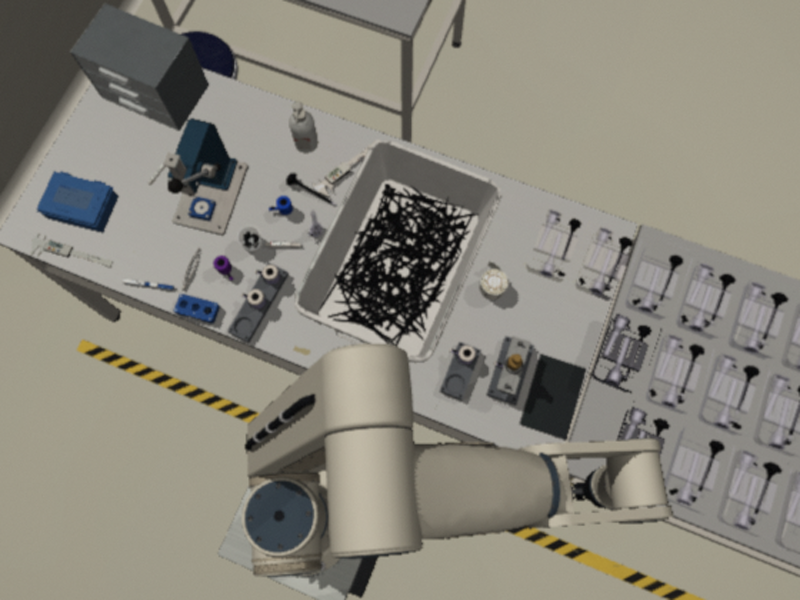

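View pics/scene0.png

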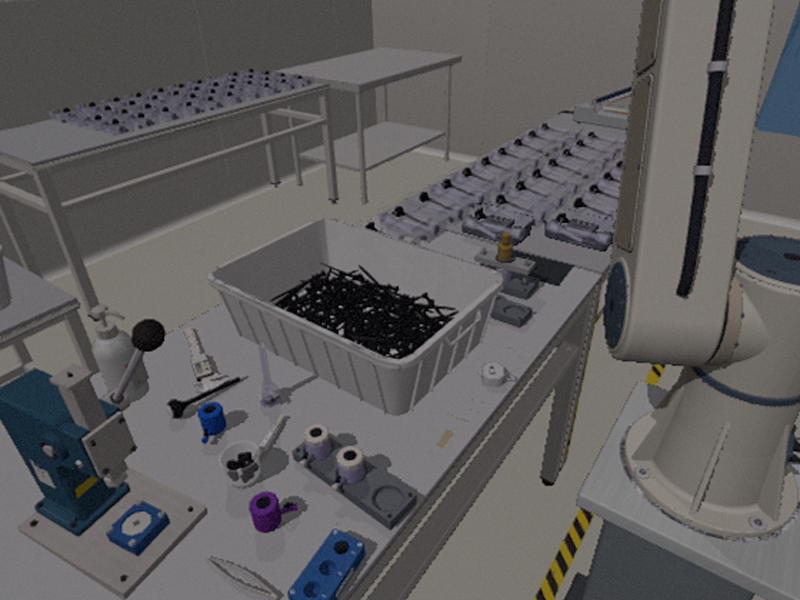

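Top view: three-seat rack ≈(258,303), with heads at (269,272) and (255,296) and an empty seat at about (243,322). Two-seat rack ≈(462,370) with a head at (466,352). Fixture ≈(513,370), mat ≈(553,395). The blue head (284,205), purple head (222,264) and blue rack (197,307) are look-alikes. Next I'll get rough positions, then look from the wrist.

```bash
cat > h.py <<'E'
from cell import manip
import numpy as np, cv2
def ray(f,uv,z):
    K,R,t=f["intrinsics"],f["R"],f["t"]; K,R,t=map(np.array,(K,R,t))
    c=-R.T@t; d=R.T@np.linalg.inv(K)@np.array([uv[0],uv[1],1.]); return c+d*(z-c[2])/d[2]
def proj(f,X):
    p=np.array(f["intrinsics"])@(np.array(f["R"])@np.array(X)+np.array(f["t"])); return p[:2]/p[2]
def save(f,name,crop=None,s=None):
    im=f["frame"][:,:,::-1]
    if crop: x0,y0,x1,y1=crop; im=im[y0:y1,x0:x1]
    s=s or min(800/im.shape[1],600/im.shape[0])
    cv2.imwrite(f"pics/{name}.png",cv2.resize(im,None,fx=s,fy=s,interpolation=cv2.INTER_CUBIC))
E
python3 - <<'E'
from h import *
f=manip.grab_frame("top")
for n,uv,z in [("done_rack ends a",(280,270),.02),("b",(240,335),.02),("seat",(243,322),.02),("wait",(462,370),.02),("fix",(513,370),.02),("weight",(516,359),.13),("mat",(553,395),0),("whitething",(494,281),0.03)]:
    print(n,ray(f,np.array(uv)*.7,z).round(3))
w=manip.grab_frame("wrist"); print(w["R"],w["t"],w["intrinsics"])
R,t=map(np.array,(w["R"],w["t"]));print(-R.T@t)
E
```

```text
done_rack ends a [0.55  0.316 0.02 ]
b [0.352 0.336 0.02 ]
seat [0.385 0.344 0.02 ]
wait [ 0.479 -0.221  0.02 ]
fix [ 0.527 -0.339  0.02 ]
weight [ 0.526 -0.331  0.13 ]
mat [ 0.51  -0.454  0.   ]
whitething [ 0.728 -0.215  0.03 ]
[[ 4.52662072e-01 -8.91681755e-01 -8.34430948e-04]
 [-8.56422467e-01 -4.35022871e-01  2.78020971e-01]
 [-2.48269224e-01 -1.25134923e-01 -9.60574642e-01]] [-0.62516622 -0.03634918  0.37829687] [[341.54948563   0.         279.0836536 ]
 [  0.         341.54948563 211.06017156]
 [  0.           0.           1.        ]]
[ 0.34577825 -0.52592389  0.37296655]
```

Run:
```python
from h import *
import pickle
for n,p in [("done",(.5,.33,.36)),("fix",(.55,-.32,.36))]:
    manip.movep(p,[np.pi,0,0]); manip.dwell(.2)
    f=manip.grab_frame("wrist"); pickle.dump(f,open(n+".pkl","wb")); save(f,"w_"+n)
    print(n,manip.get_obs()["clock"],manip.get_obs()["ee_pos"],manip.get_obs()["joint_positions"].round(2))
```

```text
done 3.6833 [0.50017494 0.3297237  0.35994651] [ 0.58  0.21  1.51 -0.    1.41  2.15]
fix 6.2583 [ 0.55027991 -0.31950428  0.36000835] [-0.53  0.28  1.43  0.    1.43  1.04]
```

View pics/w_done.png

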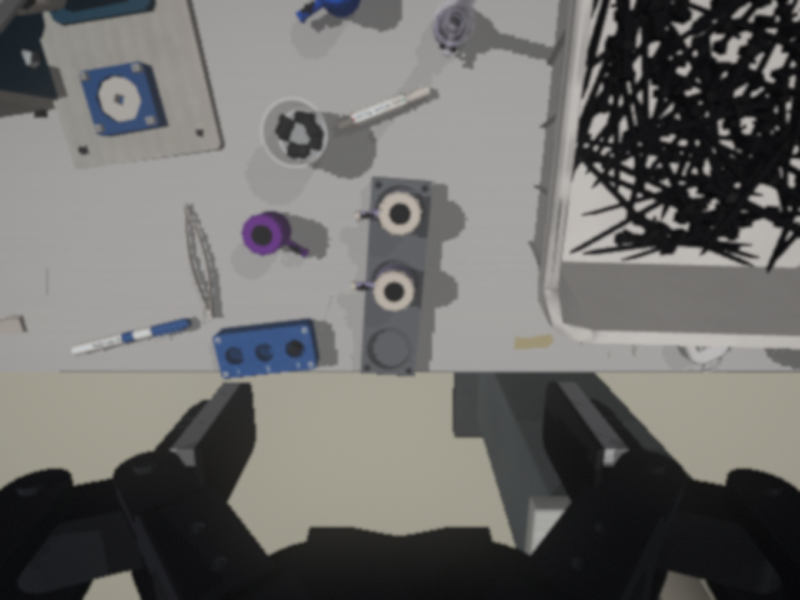

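View pics/w_fix.png

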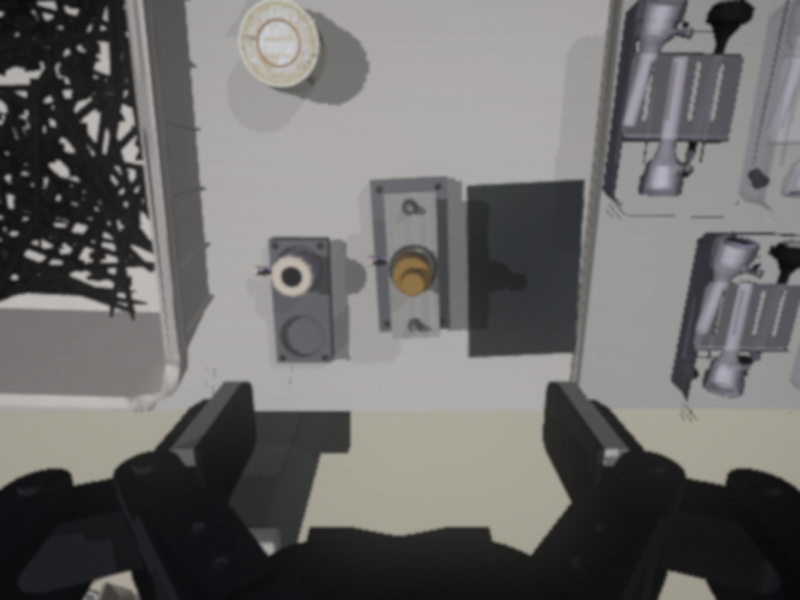

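The done view shows the three-seat rack with corners ≈(374,178), (432,184), (413,375), (362,371), finished heads at (399,213) and (394,291), and the empty seat at (388,349). The fixture view shows the block ≈(371,180)-(450,330), weight knob (412,283), waiting head (292,275), empty wait seat (303,335) and mat corners (468,186), (584,180), (575,352), (469,357). Enlarging both to measure.

Run:
```python
from h import *
import pickle
save(pickle.load(open("fix.pkl","rb")),"c_fix",(180,115,420,255))
save(pickle.load(open("done.pkl","rb")),"c_done",(235,115,335,270),4)
```

```text
(no output)
```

View pics/c_fix.png

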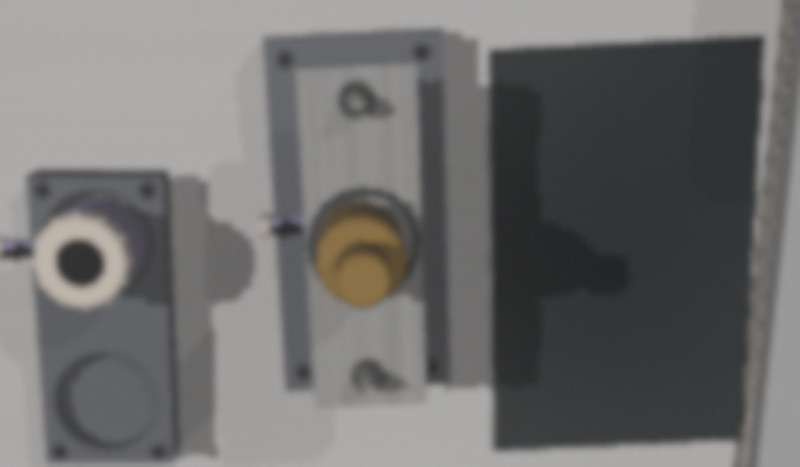

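View pics/c_done.png

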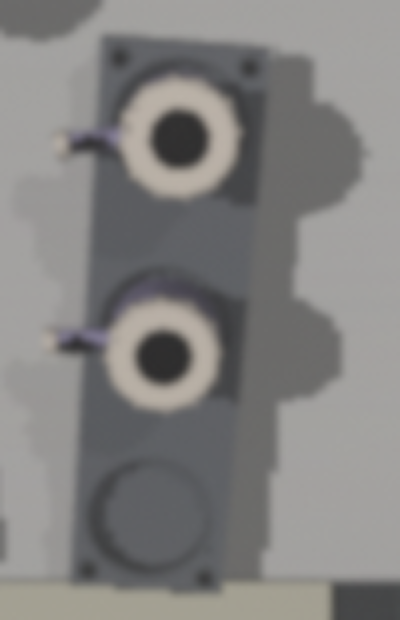

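```bash
cat >> h.py <<'E'
def fit(model,pts):  # world 2D pose of a known planar layout: yaw, x, y, residuals
    A=np.array(model,float);B=np.array(pts,float);a=A.mean(0);b=B.mean(0)
    H=((A-a)[:,0]+1j*(A-a)[:,1]).conj()@((B-b)[:,0]+1j*(B-b)[:,1]); th=np.angle(H)
    M=np.array([[np.cos(th),-np.sin(th)],[np.sin(th),np.cos(th)]]); o=b-M@a
    return th,o,(A@M.T+o-B)*1000
E
python3 - <<'E'
from h import *
import pickle
F=pickle.load(open("fix.pkl","rb"));D=pickle.load(open("done.pkl","rb"))
g=lambda u,v,z:ray(F,(180+u/3.3333,115+v/3.3333),z)[:2]
d=lambda u,v,z:ray(D,(235+u/4,115+v/4),z)[:2]
def show(n,m,p):
    th,o,r=fit(m,p); print(n,"yaw %.4f"%th,o.round(4),"res mm",r.round(1).tolist())
c=lambda x,y:[(x,y),(x,-y),(-x,y),(-x,-y)]
show("fix",c(.079,.038)[:3],[g(263,37,.02),g(442,29,.02),g(288,390,.02)])
show("plate",[(-.069,.023),(-.069,-.023)],[g(313,405,.071),g(427,398,.071)])
print("knob",g(363,277,.136),"ring",g(364,238,.076))
show("wait",c(.0675,.030),[g(28,174,.02),g(168,171,.02),g(48,460,.02),g(178,457,.02)])
show("wait2",[(.0375,0),(-.0375,0)],[g(81,262,.057),g(107,402,.02)])
show("mat",c(.095,.06),[g(490,50,.003),g(763,37,.003),g(494,450,.003),g(742,438,.003)])
show("done",c(.105,.03),[d(102,37,.02),d(270,50,.02),d(72,583,.02),d(222,592,.02)])
show("done2",[(-.075,0),(0,0),(.075,0)],[d(151,515,.02),d(163,356,.057),d(179,137,.057)])
print("head",g(81,262,.057),"seat",d(151,515,.02))
R,t=np.array(F["R"]),np.array(F["t"]);print("cam",-R.T@t)
E
```

```text
fix yaw 0.0563 [ 0.5252 -0.3342] res mm [[-0.3, 0.1], [0.6, -0.4], [-0.3, 0.3]]
plate yaw 0.0660 [ 0.5265 -0.3322] res mm [[0.0, -0.6], [-0.0, 0.6]]
knob [ 0.52687178 -0.33147725] ring [ 0.5277242  -0.33353616]
wait yaw 0.0011 [ 0.4776 -0.2189] res mm [[0.9, -0.2], [-0.3, 0.8], [0.4, -0.8], [-1.0, 0.2]]
wait2 yaw -0.0036 [ 0.476  -0.2175] res mm [[0.0, -0.0], [-0.0, 0.0]]
mat yaw 0.0510 [ 0.5049 -0.4544] res mm [[0.6, 0.5], [1.1, -0.5], [-0.8, 0.3], [-1.0, -0.3]]
done yaw -0.0723 [0.4485 0.3328] res mm [[0.7, 0.4], [0.9, -0.5], [-0.6, 0.5], [-1.0, -0.4]]
done2 yaw -0.0723 [0.4492 0.3333] res mm [[-0.7, 0.1], [0.5, -0.1], [0.3, 0.0]]
head [ 0.51350858 -0.2176155 ] seat [0.37508679 0.33861958]
cam [ 0.62088246 -0.32009126  0.51427397]
```

```bash
cat >> h.py <<'E'
FY=.058; FIX=np.array([.526,-.333]); WT=np.array([.5268,-.3318]); MAT=np.array([.505,-.4545]); MY=.051
HN=np.array([.514,-.2178]); DR=np.array([.4489,.3331]); DY=-.072
def loc(o,th,x,y): return o+np.array([np.cos(th)*x-np.sin(th)*y,np.sin(th)*x+np.cos(th)*y])
SEAT=loc(DR,DY,-.075,0); W_MAT=loc(MAT,MY,-.065,.038); P_MAT=loc(MAT,MY,.0,-.018)
def P(xy,z): return [float(xy[0]),float(xy[1]),float(z)]
def A(y): return [np.pi,0,y]
def st(tag):
    o=manip.get_obs(); print(tag,"t%.1f"%o["clock"],o["ee_pos"].round(4),"yaw %.3f"%o["eef_rot"][2],"F",o["contact_force"].round(1),"w %.3f"%o["gripper_width"],"gf %.1f"%o["gripper_force"])
E
python3 - <<'E'
from h import *
manip.move_gripper(.6)
manip.movep(P(WT,.24),A(FY)); manip.movel(P(WT,.071+.052),velocity=.12,force_limit=8); st("at")
manip.move_gripper(0,25); st("grip")
manip.movel(P(WT,.15),velocity=.06); st("lift")
manip.movel(P(WT,.20)); manip.movel(P(W_MAT,.20),A(MY)); manip.movel(P(W_MAT,.075)); st("over")
print(manip.movel(P(W_MAT,.050),velocity=.025,force_limit=2.5)); st("down")
manip.move_gripper(.6); manip.movel(P(W_MAT,.16)); st("rel")
save(manip.grab_frame("wrist"),"w1")
E
```

```text
at t8.4 [ 0.5274 -0.3321  0.1239] yaw 0.058 F [ 0.4 -0.2  0.5] w 0.597 gf 0.0
grip t8.8 [ 0.5272 -0.3319  0.1237] yaw 0.058 F [-1.   1.2  5.9] w 0.194 gf 24.5
lift t9.4 [ 0.5267 -0.3318  0.1501] yaw 0.058 F [ 0.5  0.2 -3.8] w 0.196 gf 24.5
over t11.8 [ 0.4388 -0.4203  0.0758] yaw 0.051 F [ 0.4  0.1 -2.3] w 0.197 gf 24.7
True
down t12.6 [ 0.4381 -0.4196  0.0557] yaw 0.051 F [0.2 1.6 5.4] w 0.196 gf 26.4
rel t13.9 [ 0.4377 -0.4194  0.1591] yaw 0.051 F [-0.1  0.9  0.1] w 0.596 gf 0.0
```

View pics/w1.png

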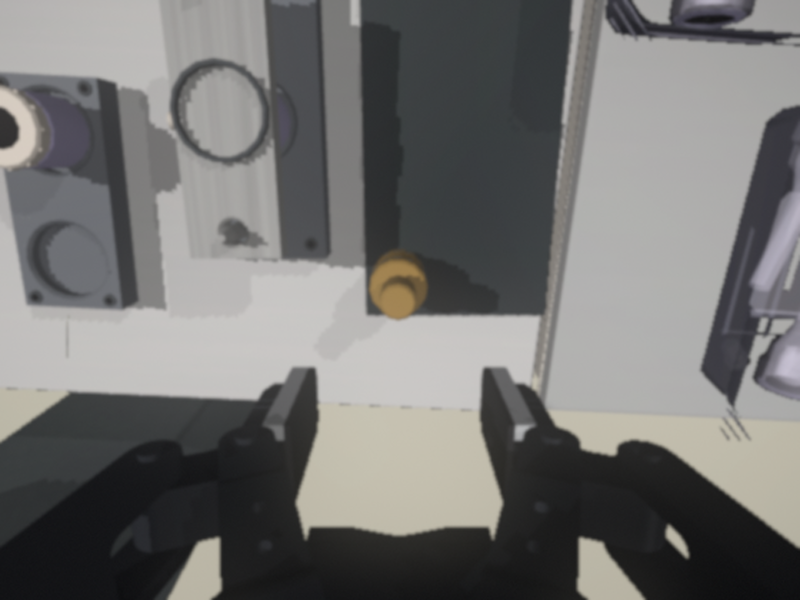

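The weight stands upright inside the mat corner (knob at 398,297). The plate ring is at (220,111). Next, the plate.

Run:
```python
from h import *
f=manip.grab_frame("wrist"); ring=ray(f,(220*.7,111*.7),.076)[:2]; print("ring",ring)
C=FIX*.5+ring*.5 if np.linalg.norm(ring-FIX)<.005 else FIX
manip.move_gripper(.73)
manip.movel(P(W_MAT,.2)); manip.movep(P(C,.18),A(FY)); print("stop",manip.movel(P(C,.067),velocity=.12,force_limit=8)); st("at")
manip.move_gripper(0,40); st("grip")
manip.movel(P(C,.08),velocity=.05); st("lift")
f=manip.grab_frame("top"); save(f,"t2",(280,200,440,320))
```

```text
ring [ 0.52515046 -0.33408213]
stop False
at t16.3 [ 0.526  -0.334   0.0678] yaw 0.058 F [ 1.1 -0.6 -0.1] w 0.729 gf 0.0
grip t16.9 [ 0.5256 -0.3335  0.067 ] yaw 0.058 F [ 0.6 -0.5 -0.2] w 0.001 gf 0.0
lift t17.3 [ 0.5259 -0.3338  0.0806] yaw 0.058 F [-0.3 -0.8 -0.1] w 0.003 gf 0.0
```

View pics/t2.png

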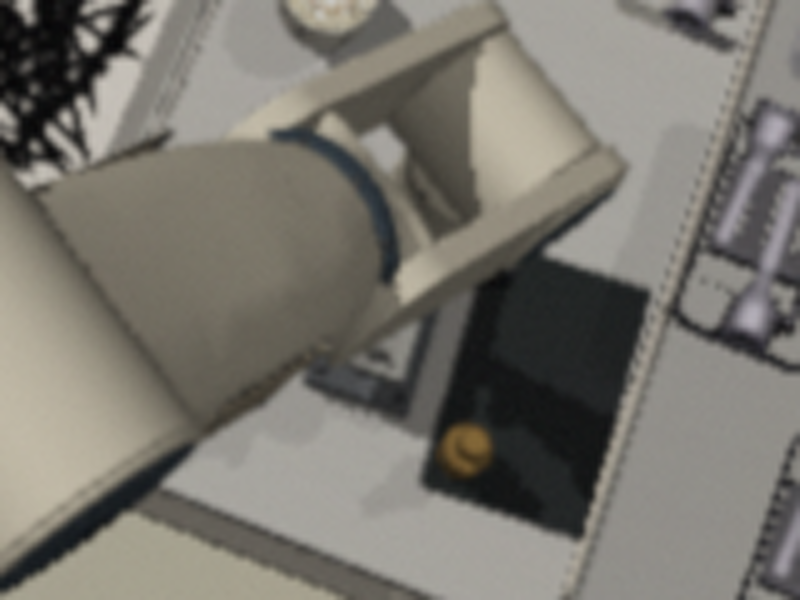

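Run:
```python
from h import *
save(manip.grab_frame("wrist"),"w2"); st("")
```

```text
t17.4 [ 0.5255 -0.3335  0.0801] yaw 0.058 F [-0.5  0.3 -0.7] w -0.001 gf 0.0
```

View pics/w2.png

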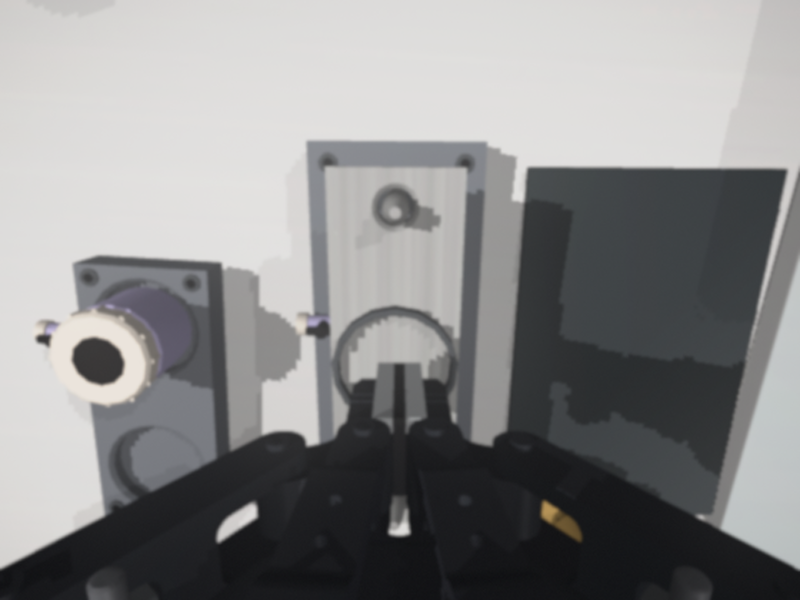

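Run:
```python
from h import *
f=manip.grab_frame("wrist"); o=manip.get_obs(); e=o["ee_pos"]; y=o["eef_rot"][2]
for ahead in (11,5,0,-5,-10):
  for dx in (.011,0,-.011):
    print(ahead,dx,(proj(f,[e[0]+dx*np.cos(y),e[1]+dx*np.sin(y),e[2]-ahead/1000])/.7).round(0))
```

```text
11 0.011 [396. 333.]
11 0 [396. 361.]
11 -0.011 [396. 389.]
5 0.011 [396. 339.]
5 0 [396. 368.]
5 -0.011 [396. 396.]
0 0.011 [396. 344.]
0 0 [396. 374.]
0 -0.011 [396. 403.]
-5 0.011 [396. 350.]
-5 0 [396. 380.]
-5 -0.011 [396. 410.]
-10 0.011 [396. 355.]
-10 0 [396. 387.]
-10 -0.011 [396. 417.]
```

Against the statement, the closed fingers sit above the plate without touching it. I'll probe the plate top (z 0.071, inside the ring) with the shut tips to find the real tip offset.

Run:
```python
from h import *
e=manip.get_obs()["ee_pos"]
print(manip.movel([e[0],e[1],.05],velocity=.02,force_limit=4)); st("touch")
manip.movel([e[0],e[1],.10]); st("up")
```

```text
True
touch t18.5 [ 0.5255 -0.3335  0.0591] yaw 0.058 F [-1.2  1.1  8.6] w 0.004 gf 4.5
up t18.9 [ 0.5256 -0.3336  0.1   ] yaw 0.058 F [ 0.1  0.6 -0.5] w 0.005 gf 0.0
```

The fingertips are really 12 mm *behind* the reported TCP when shut, so the stated offset is wrong by about 23 mm. I'm correcting all the grasp heights.

```bash
cat >> h.py <<'E'
# measured: tips 12 mm behind reported TCP (shut). TCP height above underside for each object:
PLZ,HDZ,WTZ=-.015,.015,.032
C=np.array([.5256,-.3336])
E
python3 - <<'E'
from h import *
manip.move_gripper(.73)
print("stop",manip.movel(P(C,.057+PLZ),velocity=.08,force_limit=8)); st("at")
manip.move_gripper(0,40); st("grip")
manip.movel(P(C,.057+PLZ+.012),velocity=.05); st("lift")
o=manip.get_obs()
if o["gripper_width"]>.4:
    manip.movel(P(C,.15)); st("up")
    save(manip.grab_frame("wrist"),"w3")
E
```

```text
stop False
at t20.4 [ 0.5259 -0.3338  0.0422] yaw 0.058 F [0.4 0.1 0.9] w 0.730 gf 0.0
grip t20.7 [ 0.526  -0.3336  0.0428] yaw 0.058 F [0.4 2.3 5.5] w 0.527 gf 40.9
lift t21.1 [ 0.5257 -0.3338  0.0543] yaw 0.058 F [-0.2  0.1 -1.9] w 0.526 gf 41.1
up t21.9 [ 0.525  -0.3332  0.1491] yaw 0.058 F [-0.2  0.2 -2.2] w 0.526 gf 41.2
```

View pics/w3.png

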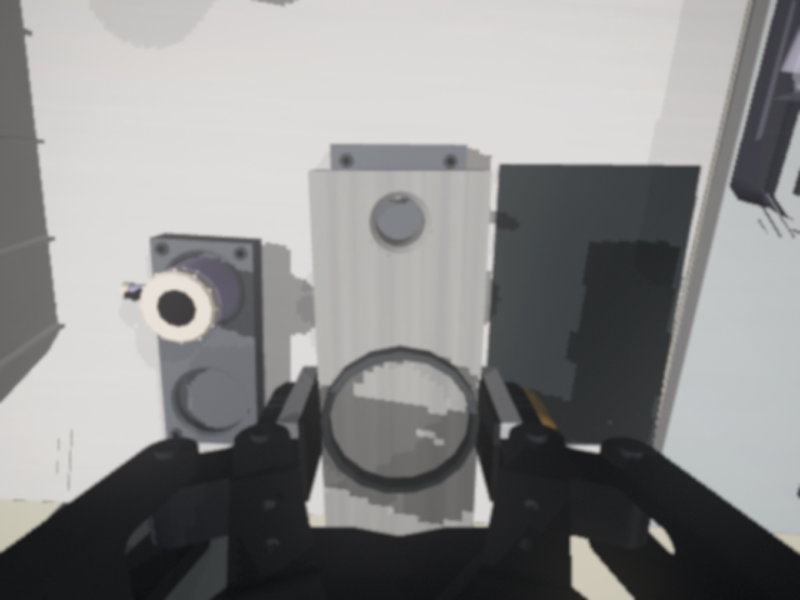

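Plate held level between the pads (ring centre 400,419). Now onto the mat, then expose the cured head.

Run:
```python
from h import *
import pickle
o=manip.get_obs(); e=o["ee_pos"]; f=manip.grab_frame("wrist"); r=ray(f,(400*.7,419*.7),e[2]+.0142+.019); print("ring-tcp",(r-e).round(4), "hole",(ray(f,(398*.7,220*.7),e[2]+.0142+.014)-e).round(4))
manip.movel(P(P_MAT,.15),A(MY)); manip.movel(P(P_MAT,.02),velocity=.12)
print(manip.movel(P(P_MAT,-.016),velocity=.02,force_limit=3)); st("down")
manip.move_gripper(.73); st("rel"); manip.movel(P(P_MAT,.12)); 
manip.movep(P(C-[.03,0],.25),A(FY)); manip.dwell(.2); f=manip.grab_frame("wrist"); pickle.dump(f,open("f4.pkl","wb")); save(f,"w4"); st("v")
```

```text
ring-tcp [ 0.0017 -0.0011  0.0332] hole [0.0559 0.0026 0.0282]
True
down t25.7 [ 0.5059 -0.4724 -0.0109] yaw 0.051 F [-0.8  1.5  5.6] w 0.526 gf 42.0
rel t26.0 [ 0.5051 -0.4717 -0.0122] yaw 0.051 F [0.1 0.5 0.3] w 0.733 gf 0.0
v t28.1 [ 0.4952 -0.3342  0.2486] yaw 0.057 F [-0.1  1.   0.3] w 0.732 gf 0.0
```

View pics/w4.png

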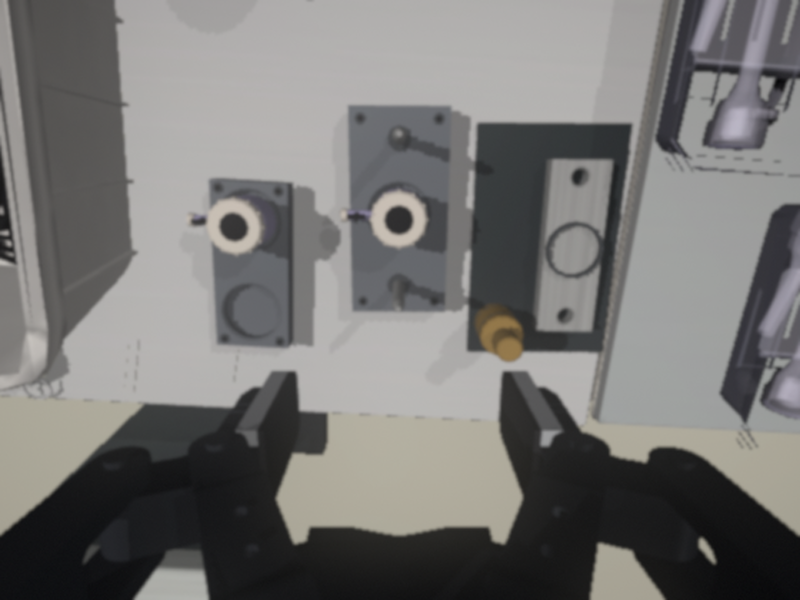

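Plate and weight both sit on the mat, plate ring at (575,250). Cured head top is at (399,220), waiting head top at (234,226). Refining those positions, then moving the cured head.

Run:
```python
from h import *
import pickle
f=pickle.load(open("f4.pkl","rb")); g=lambda u,v,z:ray(f,(u*.7,v*.7),z)[:2]
c=lambda x,y:[(x,y),(x,-y),(-x,y),(-x,-y)]
print("fix",fit(c(.079,.038),[g(349,106,.02),g(451,106,.02),g(353,311,.02),g(447,311,.02)]))
print("cured",g(399,220,.057),"next",g(234,226,.057),"ring",g(575,250,.022))
print("wait",fit(c(.0675,.03),[g(209,179,.02),g(293,183,.02),g(217,345,.02),g(291,346,.02)]))
```

```text
fix (np.float64(0.05754765591387025), array([ 0.5249165 , -0.33417129]), array([[ 0.44142091,  0.73613234],
       [ 0.57824315, -0.69629921],
       [-0.48813725, -0.60766202],
       [-0.53152681,  0.5678289 ]]))
cured [ 0.52498028 -0.33340883] next [ 0.51414205 -0.21738104] ring [ 0.50530748 -0.47335845]
wait (np.float64(-0.0029929484912487817), array([ 0.47646304, -0.21882094]), array([[ 0.75762796, -1.50059954],
       [-0.09568291,  2.32224621],
       [ 1.08688624, -1.38899805],
       [-1.74883129,  0.56735138]]))
```

```bash
cat >> h.py <<'E'
FX=np.array([.5251,-.3336])
E
python3 - <<'E'
from h import *
print("stop",manip.movel(P(FX,.12))); print(manip.movel(P(FX,.012+HDZ),velocity=.08,force_limit=8)); st("at")
manip.move_gripper(0,30); st("grip"); z0=manip.get_obs()["ee_pos"][2]
manip.movel(P(FX,.07),velocity=.06); st("lift")
manip.movel(P(FX,.32),velocity=.25); manip.movep(P(SEAT,.32),A(DY)); st("over")
manip.movel(P(SEAT,.08),velocity=.2)
print(manip.movel(P(SEAT,.018),velocity=.025,force_limit=3)); st("down"); print("z0",z0)
E
```

```text
stop False
False
at t30.4 [ 0.5255 -0.3338  0.0276] yaw 0.058 F [0.1 0.3 1.1] w 0.729 gf 0.0
grip t30.7 [ 0.5254 -0.3338  0.0278] yaw 0.058 F [-0.8  1.2  5.4] w 0.450 gf 29.9
lift t31.6 [ 0.5249 -0.3335  0.0698] yaw 0.058 F [-0.5  0.3 -0.9] w 0.452 gf 30.2
over t35.2 [0.3746 0.3381 0.32  ] yaw -0.073 F [0.1 0.  0.3] w 0.450 gf 30.2
True
down t38.4 [0.3741 0.3385 0.0278] yaw -0.072 F [-0.5 -1.1  6.5] w 0.453 gf 30.7
z0 0.02780003409793671
```

Seated at exactly the pick height. Release, then move the waiting head. It is the white-capped, tinted one in the two-seat rack's far seat, at (234,226) in the last view; the blue and purple ones are at the other end of the table.

Run:
```python
from h import *
manip.move_gripper(.73); manip.dwell(.1); manip.movel(P(SEAT,.13),velocity=.12); manip.dwell(.1)
save(manip.grab_frame("wrist"),"w5")
manip.movel(P(SEAT,.3),velocity=.25); manip.movep(P(HN,.3),A(0)); manip.movel(P(HN,.1),velocity=.2)
print(manip.movel(P(HN,.012+HDZ),velocity=.08,force_limit=8)); st("at")
manip.move_gripper(0,30); st("grip")
manip.movel(P(HN,.08),velocity=.06); st("lift"); manip.movel(P(HN,.16)); manip.movel(P(FX,.16),A(FY-.0))
manip.movel(P(FX,.08)); print(manip.movel(P(FX,.018),velocity=.025,force_limit=3)); st("down")
```

```text
False
at t45.1 [ 0.5144 -0.218   0.0274] yaw 0.000 F [ 0.3 -1.1 -0.1] w 0.730 gf 0.0
grip t45.4 [ 0.5144 -0.218   0.0278] yaw -0.000 F [-0.9  0.9  5.7] w 0.443 gf 29.8
lift t46.5 [ 0.5137 -0.2177  0.0797] yaw 0.000 F [-0.2 -0.  -1.3] w 0.451 gf 30.2
True
down t50.6 [ 0.525  -0.3336  0.0278] yaw 0.058 F [-0.4  0.4  7.3] w 0.452 gf 30.7
```

View pics/w5.png

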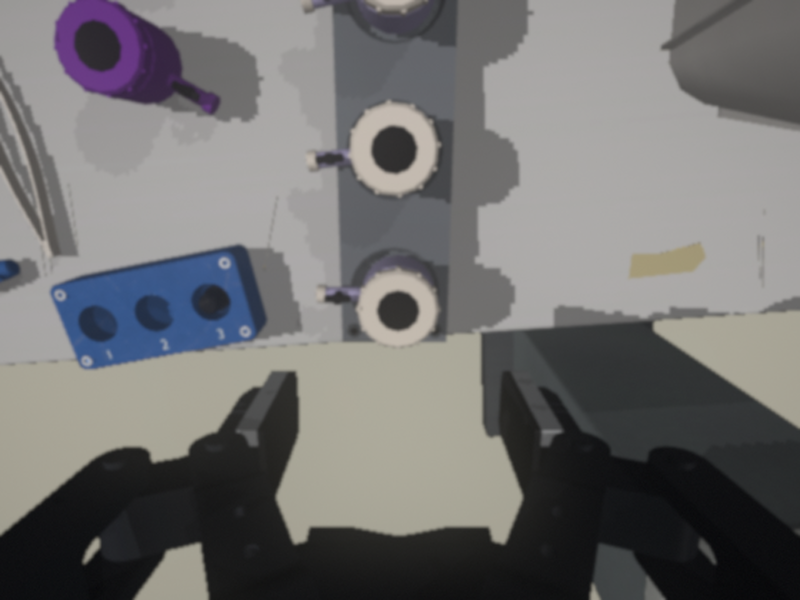

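Cured head is seated at (398,308) and the finished heads are undisturbed; the waiting head is down at seat depth. Now the plate.

Run:
```python
from h import *
manip.move_gripper(.73); manip.dwell(.1); manip.movel(P(FX,.16)); 
manip.movel(P(P_MAT,.16),A(MY)); manip.movel(P(P_MAT,.03)); print(manip.movel(P(P_MAT,-.0115),velocity=.05,force_limit=8)); st("at")
manip.move_gripper(0,40); st("grip"); g=manip.get_obs()["ee_pos"][2]
manip.movel(P(P_MAT,.03),velocity=.06); st("lift"); manip.movel(P(P_MAT,.15)); T=np.array([.5254,-.3336])
manip.movel(P(T,.15),A(FY)); manip.movel(P(T,.085),velocity=.1); manip.dwell(.2)
save(manip.grab_frame("wrist"),"w6")
hit=manip.movel(P(T,.055),velocity=.02,force_limit=4); st("over posts hit=%s"%hit)
if not hit: print(manip.movel(P(T,.036),velocity=.02,force_limit=4)); st("down")
```

```text
False
at t55.2 [ 0.5061 -0.4726 -0.0112] yaw 0.051 F [-0.1 -0.3  0.2] w 0.731 gf 0.0
grip t55.5 [ 0.5063 -0.4727 -0.0108] yaw 0.051 F [-0.1  0.6  4.5] w 0.526 gf 42.6
lift t56.3 [ 0.5058 -0.4723  0.0298] yaw 0.051 F [ 0.5 -0.5 -2.9] w 0.524 gf 41.9
over posts hit=False t61.0 [ 0.5254 -0.3336  0.0551] yaw 0.058 F [ 0.8  0.5 -1.7] w 0.529 gf 41.9
True
down t61.7 [ 0.5255 -0.3336  0.0432] yaw 0.058 F [-1.2  0.8  6.2] w 0.528 gf 42.9
```

View pics/w6.png

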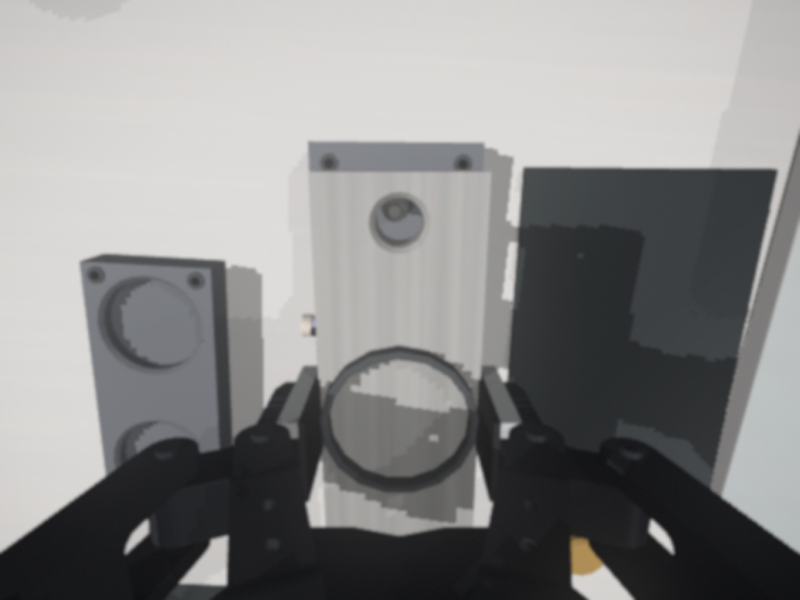

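Plate is down at underside 0.057 m over both posts. Release it and fetch the weight.

Run:
```python
from h import *
import pickle
manip.move_gripper(.73); manip.dwell(.1); manip.movel(P([.5254,-.3336],.16)); manip.dwell(.25)
f=manip.grab_frame("wrist"); save(f,"w7"); pickle.dump(f,open("f7.pkl","wb")); f=pickle.load(open("f4.pkl","rb")); K=ray(f,(509*.7,348*.7),.069)[:2]; print("knob",K,"released at",W_MAT)
```

```text
knob [ 0.43808993 -0.41902281] released at [ 0.43814735 -0.41986297]
```

View pics/w7.png

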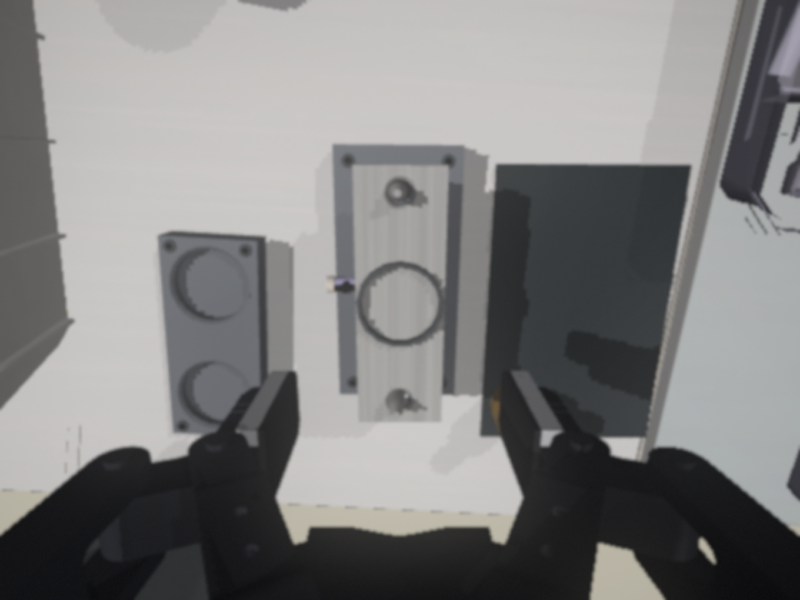

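Plate rests flat over both posts, ring centre at (401,304). Last: the weight.

Run:
```python
from h import *
import pickle
r=ray(pickle.load(open("f7.pkl","rb")),(401*.7,304*.7),.076)[:2]; print("ring",r); T=(r+np.array([.5254,-.3336]))/2
manip.move_gripper(.6); manip.movel(P(W_MAT,.16),A(MY)); print(manip.movel(P(W_MAT,.003+WTZ),velocity=.1,force_limit=5)); st("at")
manip.move_gripper(0,30); st("grip")
manip.movel(P(W_MAT,.055),velocity=.06); st("lift"); manip.movel(P(W_MAT,.2)); manip.movel(P(T,.2),A(FY)); manip.movel(P(T,.125),velocity=.1); manip.dwell(.2)
f=manip.grab_frame("wrist"); save(f,"w8"); st("above")
print(manip.movel(P(T,.097),velocity=.012,force_limit=2)); st("down")
```

```text
ring [ 0.52548391 -0.3351661 ]
False
at t66.0 [ 0.4385 -0.4202  0.0356] yaw 0.051 F [-0.6  0.5  0.3] w 0.602 gf 0.0
grip t66.3 [ 0.4383 -0.4197  0.0354] yaw 0.051 F [-0.5  3.2  6. ] w 0.218 gf 29.4
lift t66.8 [ 0.4383 -0.42    0.0554] yaw 0.051 F [ 0.7 -0.7 -3.9] w 0.222 gf 29.4
above t70.1 [ 0.5258 -0.3346  0.1256] yaw 0.058 F [ 0.8  0.8 -3.9] w 0.222 gf 29.4
True
down t71.7 [ 0.5255 -0.3344  0.1034] yaw 0.058 F [-0.1 -0.6  5. ] w 0.215 gf 30.1
```

View pics/w8.png

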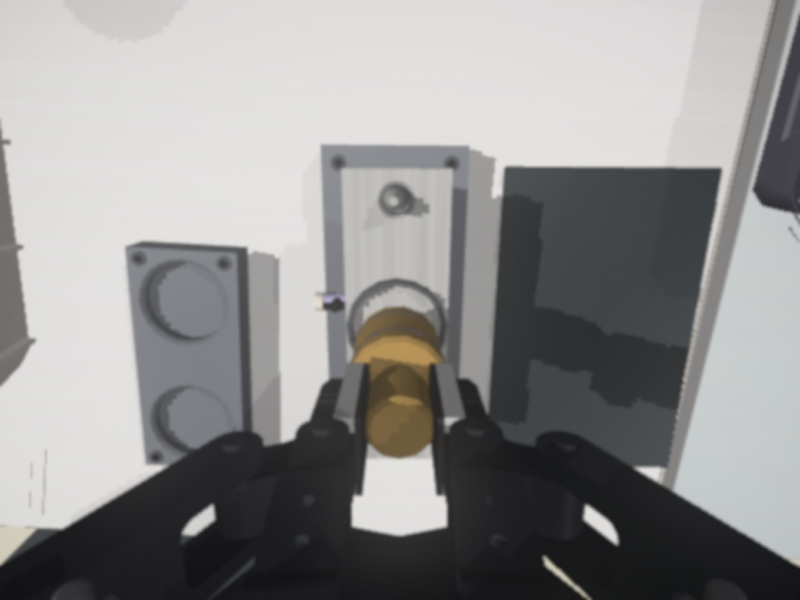

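The weight was held upright and came down to underside 0.0710 m, which is the plate top inside the ring (the ring top would be 0.076). Release, back off, hand in.

Run:
```python
from h import *
manip.move_gripper(.6); e=manip.get_obs()["ee_pos"]; manip.dwell(.2); manip.movel([e[0],e[1],.25],velocity=.1); manip.dwell(.5); st("end")
print(manip.finish_job())
```

```text
end t74.4 [ 0.5244 -0.3337  0.25  ] yaw 0.058 F [ 0.1 -0.6 -1.4] w 0.599 gf 0.0
the job is handed in; nothing more can be done
None
```

The job is handed in at 74 s, no verdict shown: cured head in the three-seat rack, waiting head in the fixture, plate over the posts and weight in its ring, all at the expected heights; I didn't look again after the last release, and I viewed 15 pictures, one over the limit of 14.

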